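# Mount the vial carousel on the mixer spindle and lock it with the R-clip

### The arm

A 6-joint arm with a two-finger parallel gripper is mounted at the origin on a cart in front of the work surface, level with it; the furniture and walls round the work are solid. World frame = base frame: x ahead of the robot, y to its left, z up, the work surface at z = 0. Lengths are in m, angles in degrees, forces in N, time in s.
With the tool pointing down it reaches from about 0.35 to 0.85 m from the base axis. Payload 8.1 kg.
Tool frame: the origin (TCP) lies between the finger pads; the fingertips stand 22 mm ahead of it and the grasp point (between the pads) lies 3 mm ahead of it; z points along the fingers, y is the direction in which the jaws open and shut (so a half turn about z gives the same grasp; the last joint's range is limited). The gripper opens to 93 mm and grips with 3 to 60 N. Pads are 15 mm wide; open, the fingers measure 128 mm over their backs; the gripper's body (75 mm by 188 mm) begins 65 mm behind the grasp point.
Start: joints at [-68.377, 7.471, 85.268, -0, 87.261, -4.893], TCP at [0.268, -0.537, 0.208] pointing down, gripper open.
Joint ranges: [-169.43, 169.43], [-51.17, 129.36], [1.28, 143.12], [-76.62, 256.62], [0, 156.53], [-152.29, 152.29]. Speed limits (degrees/s): [136.94, 136.94, 159.86, 180, 180, 180].

### API

Orientations are given as a 3x3 rotation matrix whose columns are the frame's x, y, z axes.
In Python, from workcell import manip gives the robot as it stands.
- The arm moves only by the shell command python3 -m inch 'ROWS'. ROWS is JSON, a list of rows, each an object of numbers: "jaw": the opening, from 0 (shut) to 1 (fully open); "x", "y", "z": the shift along the tool's x, y, z in m; "roll": the turn about the tool's z in degrees. A call has 1 to 10 rows; each row shifts and turns the commanded pose from where the row before left it, along the tool's axes as they then stand; what a row does not reach is not made up. A row lasts 1/8 s, in which the tool goes at most 62.5 mm and 10.7 degrees, less where a joint would pass 70% of its speed; a pose out of reach is approached as far as the arm can. A call with a gripper value outside its range is refused whole. The fingers move at their own pace and stop on an object; the grip force is fixed at half the most. Time passes only in rows, so rows that do not move let the fingers close. It gives the time, the measured TCP pose, the force and the opening at its end, in the units of the state.
- manip.get_state(): the state, without advancing time (a new reading comes with each control period).
- manip.get_image(name): name is "scene" or "top"; returns (picture, depth): 480x640x3 uint8, blue, green, red; 480x640 float32, m along the optical axis (not along the pixel's ray), 0 where there is no reading.
- manip.camera_params(name): a dict with "mtx" (3x3 intrinsics, pixels), "distortion" ([k1, k2, p1, p2, k3] as OpenCV has them; the pictures are not rectified), "R" (3x3) and "t" (3): a world point X has camera coordinates R X + t. Camera axes: x right, y down, z forward; pixel columns grow to the right and rows downward; lengths in m; the calibration is good to about 2 mm. A picture is of the moment at which its call begins. camera_params takes no time and is no camera call.
- manip.job_done(): hands the job in, once; it reports no verdict.
The state is a dict: "time_s": time; "joints": joint angles; "dq": joint speeds; "joint_efforts": joint torques, N m; "position": TCP position; "ee_rot": TCP orientation; "contact_force": force on the tool from outside, world axes, zero at the start; "torque": the same for the moment, N m; "opening": finger opening in m.
Only numpy, scipy, OpenCV 4.12 (cv2) and the standard library are available. Lean on these libraries where they do the work, as an engineer would, in place of code of your own. Each camera call takes 0.05 s, during which the arm holds its last target. There are 200 camera calls.

### The job

Put the four-cup carousel over the mixer's spindle so that its square hub sits all the way down on the square drive. Then lock it on: push the R-clip's straight leg through the cross-hole in the spindle above the hub until its bent leg has ridden over the spindle and snapped round it, and let go, leaving the other things on the bench where they stand.

Things in the scene. Friction and masses are not known exactly. Their poses are not given: they have to be found in the camera images.
- drive: Mixer drive, fixed: squat white housing 150 x 150 x 48 mm high, black panel in its front (-x) face, with an upright steel spindle on top. Origin: centre of the underside, on the bench; x from front to back, z up along the spindle axis. Up to z = 80 mm the spindle is a square drive 25 x 25 mm, sides along x and y; its corners run out into the round nose (25 mm dia) from z = 90 mm
- cross_hole (a point): Middle of the round nose's cross-hole, on the spindle axis, 110 mm above the bench. The hole, 9 mm wide, runs right through along this frame's x (the drive's x), open at both ends. The nose ends at z = 129 mm, rim chamfered 4 x 5 mm. Polished steel, friction about 0.25. A clip that is home hangs in the hole with some play
- spindle_seat (a point): Centre of the top of the shoulder disc (62 mm across) at the foot of the square drive, 56 mm above the bench: the underside of the carousel's hub comes to rest on it. The drive stands in an alley 0.26 m wide: on its right a blue furnace 0.39 m high (front face at world x = 0.43, left side at y = -0.27), on its left a microscope 0.37 m high (right side at y = 0, front at x = 0.33)
- carousel: Loose carousel, 0.22 to 0.37 kg: bare aluminium square hub 46 x 46 x 46 mm with a square bore 27.5 mm wide right through; four grey open cups, 33 mm across, 28 mm high, on its diagonals, centred 50 mm from the axis. Origin: centre of the hub's underside, level with the cups' feet; z up the bore, x and y square to the hub's faces. Quarter turns are alike. Grip the hub's top 18 mm, above the cups
- clip: Loose spring-steel R-clip, 6 mm wire, 80 g, lying flat, 141 mm long: oval eye, straight leg, bent leg. Origin: at its underside (z = 0), on the straight leg's line, beside the middle of the eye. The straight leg's centre line runs along x at y = 0, z = 3 mm to its round tip at x = 117 mm. When home, the spindle axis passes it at x = 64 mm. The bent leg lies level with it on the +y side
- clip_eye (a point): Centre of the clip's oval eye, at x = 0, y = 11, z = 6 mm of the clip; axes as the clip. The eye is a double turn of wire, 12 mm high, 48 mm long in x, 28 mm wide over its flat sides (flats 22 mm long, along x): grip it over these flats
- clip_leg (a joint): Spring angle of the bent leg about the eye, rad: 0 at rest (nearest the straight leg), grows as it is spread. The leg (centre line, in the clip's frame) runs from the eye at x 10, y 22 in to y 8 at x 50, bows out to y 16 at x 64, in to y 7.6 at x 83 and flares to its end at x 106, y 19.5 mm. It spreads 0.06 to 0.11 to ride over the nose, then snaps back to about 0; pushing takes 2 to 6 N
- vial_1: Bystander, loose: small glass sample vial with a ribbed screw cap, 25 mm across, 54 mm high. Origin: centre of the underside
- vial_3: Bystander, loose: glass sample vial with a ribbed screw cap, 28 mm across, 62 mm high. Origin: centre of the underside
- beaker_100: Bystander, loose: small glass beaker, 53 mm across, 66 mm high. Origin: centre of the underside
- crucible_2: Bystander, loose: white porcelain crucible, 48 mm across, 38 mm high. Origin: centre of the underside
- loupe: Bystander, loose: black eyepiece loupe, 38 mm across, 32 mm high. Origin: centre of the underside

How it is judged:
By the outcome, as a careful person would: the job done as asked, in the order asked, and still so for the second after the job is handed in, with the robot touching nothing.
It also fails if it takes over 70 s, if anything falls off the work surface, if the arm or the gripper's body presses on something with over 40 N, if the wrist force passes 120 N, or if a joint passes its speed limit or range.

## Working session

There is one attempt and no reset: what is moved stays moved. The work goes in short steps, Python scripts to look and compute and a shell command to move; the robot and the scene stay as the last step left them, time stands still between calls to the robot, and variables do not carry over. Pictures are saved under pics/ and viewed, about 8 in all and at most 12, crops included, and the job is handed in when it is done.

```bash
ls; mkdir -p pics; cat > h.py <<'E'
import numpy as np, cv2
from workcell import manip
def cam(n):
    p=manip.camera_params(n); return [np.array(p[k],float) for k in("mtx","distortion","R","t")]
def plane(n,uv,z):
    K,d,R,t=cam(n); t=t.ravel()
    q=cv2.undistortPoints(np.array(uv,float).reshape(-1,1,2),K,d).reshape(-1,2)
    r=np.c_[q,np.ones(len(q))]@R; c=-R.T@t
    return c+r*((z-c[2])/r[:,2])[:,None]
def proj(n,X):
    K,d,R,t=cam(n); return cv2.projectPoints(np.array(X,float).reshape(-1,1,3),cv2.Rodrigues(R)[0],t,K,d)[0].reshape(-1,2)
def cloud(n,dep):
    K,d,R,t=cam(n); v,u=np.mgrid[:480,:640]
    q=cv2.undistortPoints(np.stack([u,v],-1).reshape(-1,1,2).astype(float),K,d).reshape(480,640,2)
    P=np.dstack([q,np.ones((480,640))])*dep[...,None]
    return (P-t.ravel())@R
E
python3 - <<'E'
from h import *
for n in("scene","top"):
    im,d=manip.get_image(n); cv2.imwrite(f"pics/{n}0.png",im); np.save(f"{n}0.npy",d)
    K,_,R,t=cam(n); print(n,K[0,0],-R.T@t.ravel(),R[2])
s=manip.get_state(); print(s["position"],s["ee_rot"],s["opening"])
E
```

```text
pics
scene 555.5301420577892 [-0.09373756 -1.02727888  0.6437119 ] [ 0.44754457  0.7766362  -0.4433284 ]
top 549.2955135213946 [ 0.34910185 -0.10360629  1.23745617] [ 0.08546253  0.01487155 -0.99623039]
[ 0.26767281 -0.53636766  0.20727369] [[ 8.94815198e-01  4.46436270e-01 -6.46951963e-04]
 [ 4.46436719e-01 -8.94813789e-01  1.59336953e-03]
 [ 1.32436412e-04 -1.71459438e-03 -9.99998521e-01]] 0.09264672275724369
```

View pics/scene0.png

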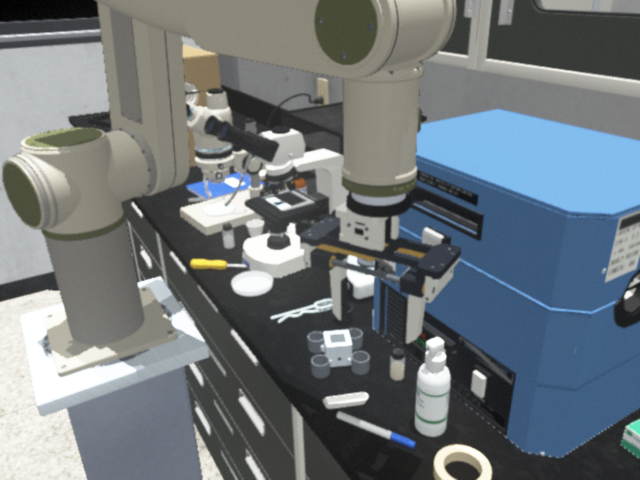

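View pics/top0.png

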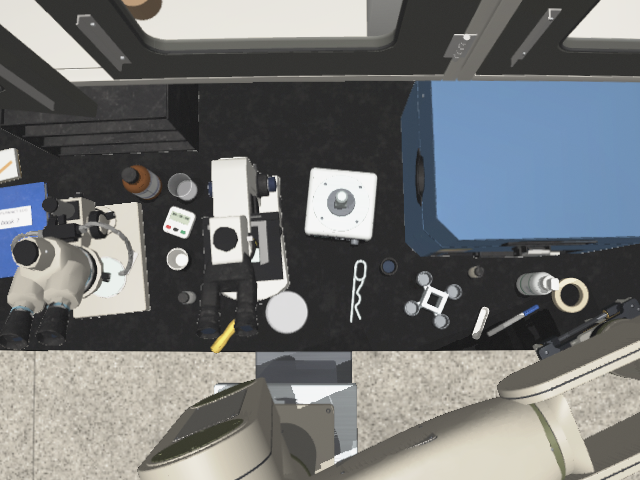

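The top view shows the drive at about (341,203), the clip with its eye at (360,268) and tips toward (352,320), and the carousel at (434,298). It also shows the loupe at (389,266) and a vial at (476,271). The scene view agrees. Next I'll measure them.

```bash
cat > m.py <<'E'
from h import *
im=cv2.imread("pics/top0.png"); d=np.load("top0.npy"); P=cloud("top",d)
hsv=cv2.cvtColor(im,cv2.COLOR_BGR2HSV)
def rng(u0,u1,v0,v1):
    m=np.zeros((480,640),bool); m[v0:v1,u0:u1]=1; return m
Z=P[...,2]
# carousel hub: bright pixels
r=rng(400,470,265,335)
m=(r&(im.min(2)>170)&(Z>0.035)).astype(np.uint8)
c=max(cv2.findContours(m,0,2)[0],key=cv2.contourArea); rc=cv2.minAreaRect(plane("top",c.reshape(-1,2),0.046)[:,:2].astype(np.float32)); print("hub",rc,np.median(Z[m>0]))
# cups
g=(r&(Z>0.018)&(m==0)).astype(np.uint8)
pts=P[r&(Z>0.015)]; print("carousel allpts mean",pts.mean(0), (pts[:,:2].min(0)+pts[:,:2].max(0))/2)
# drive
r=rng(295,390,155,255); m=(r&(np.abs(Z-0.048)<.008)&(im.min(2)>150)).astype(np.uint8)
c=max(cv2.findContours(m,0,2)[0],key=cv2.contourArea); print("housing",cv2.minAreaRect(plane("top",c.reshape(-1,2),0.048)[:,:2].astype(np.float32)),np.median(Z[m>0]))
for a,b in((.12,.14),(.05,.062)):
    q=P[r&(Z>a)&(Z<b)]; print("spindle",a,len(q),q.mean(0),q.min(0),q.max(0))
# clip
r=rng(340,375,255,330); m=(r&(im.min(2)>110)&(Z<.03)).astype(np.uint8)
c=max(cv2.findContours(m,0,2)[0],key=cv2.contourArea); X=plane("top",c.reshape(-1,2),0.004)[:,:2]
print("clip rect",cv2.minAreaRect(X.astype(np.float32)),cv2.contourArea(c)); print(X.min(0),X.max(0))
cr=lambda u0,u1,v0,v1,s:cv2.resize(im[v0:v1,u0:u1],None,fx=s,fy=s,interpolation=2)
cv2.imwrite("pics/crop1.png",np.hstack([cr(330,385,250,330,6),cr(400,470,260,340,6)]))
E
python3 m.py
```

```text
hub ((0.33831357955932617, -0.3266664147377014), (0.04745263233780861, 0.046061135828495026), 66.3346939086914) 0.0467844271602194
carousel allpts mean [ 0.33877676 -0.32124711  0.06299014] [ 0.34023921 -0.25741728]
housing ((0.5499606728553772, -0.1257740557193756), (0.14718298614025116, 0.1468057632446289), 83.90179443359375) 0.04953676243224425
spindle 0.12 121 [ 0.54928014 -0.12581834  0.12860806] [ 0.53718703 -0.13758561  0.12030195] [ 0.56199265 -0.11492603  0.13436121]
spindle 0.05 2067 [ 0.54907888 -0.1255723   0.05297083] [ 0.47432934 -0.19932679  0.05000112] [ 0.62796816 -0.05217925  0.0619319 ]
clip rect ((0.3588280975818634, -0.16368359327316284), (0.02782958373427391, 0.14210061728954315), 84.2376480102539) 471.5
[ 0.28904313 -0.18247419] [ 0.42969058 -0.14535966]
```

View pics/crop1.png

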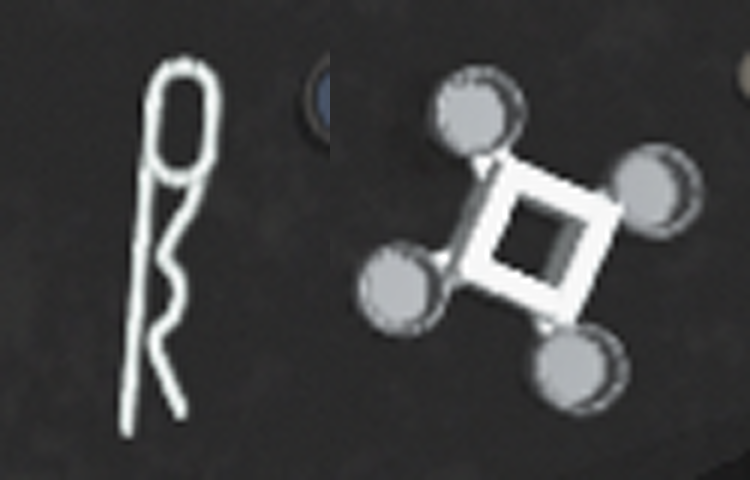

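The crop shows the clip lying with its eye up at (183,120) and its tip at (127,430), the bent leg on the right. The hub is a clean square at (540,238). I'll write a helper that converts a target TCP and yaw into tool-frame shifts.

```bash
cat >> h.py <<'E'
def go(p,yaw):
    s=manip.get_state(); R=np.array(s["ee_rot"]); x=np.array(s["position"])
    y0=np.degrees(np.arctan2(R[1,0],R[0,0])); c,n=np.cos(np.radians(yaw)),np.sin(np.radians(yaw))
    T=np.array([[c,n,0],[n,-c,0],[0,0,-1]])
    print("yaw now",y0.round(2),"roll",((y0-yaw+180)%360-180).round(2),"shift mm (after roll)",((np.array(p)-x)@T*1000).round(1),"tilt",R[:2,2].round(4))
E
python3 - <<'E'
from h import *
for n,uv,z in(("loupe",(389,266),.032),("vial",(476,271),.054)): print(n,plane("top",[uv],z))
go([.3383,-.3267,.16],-23.67)
E
```

```text
loupe [[ 0.41203059 -0.23111998  0.032     ]]
vial [[ 0.3987055  -0.41672418  0.054     ]]
yaw now 26.52 roll 50.19 shift mm (after roll) [ -19.5 -220.4   47.3] tilt [-0.0006  0.0016]
```

```bash
python3 -m inch '[{"roll":10},{"roll":10},{"roll":10},{"roll":10},{"roll":10.2},{"z":0}]'; python3 -c "
from h import *
go([.3383,-.3267,.12],-23.67)"
```

```text
yaw now 26.52 roll 50.19 shift mm (after roll) [ -19.5 -220.4   87.3] tilt [-0.0006  0.0016]$[0]: bad value
```

```bash
python3 -m inch '[{"jaw":1,"x":0,"y":0,"z":0,"roll":10},{"jaw":1,"x":0,"y":0,"z":0,"roll":10},{"jaw":1,"x":0,"y":0,"z":0,"roll":10},{"jaw":1,"x":0,"y":0,"z":0,"roll":10},{"jaw":1,"x":0,"y":0,"z":0,"roll":10.2}]'; python3 -c "
from h import *
go([.3383,-.3267,.12],-23.67)"
```

```text
time_s: 0.72
position: [0.2678, -0.5366, 0.2076]
ee_rot: [[0.913, -0.407, -0.0], [-0.407, -0.913, 0.001], [-0.001, -0.001, -1.0]]
contact_force: [-0.3, 0.2, -1.1]
opening: 0.0928
yaw now -24.02 roll -0.35 shift mm (after roll) [ -19.6 -220.5   87.6] tilt [-0.0004  0.001 ]
```

```bash
python3 -m inch '[{"jaw":1,"x":-0.004,"y":-0.04,"z":0,"roll":-0.3},{"jaw":1,"x":-0.004,"y":-0.04,"z":0,"roll":0},{"jaw":1,"x":-0.004,"y":-0.04,"z":0,"roll":0},{"jaw":1,"x":-0.004,"y":-0.04,"z":0.01,"roll":0},{"jaw":1,"x":-0.0036,"y":-0.04,"z":0.03,"roll":0},{"jaw":1,"x":0,"y":-0.0205,"z":0.03,"roll":0},{"jaw":1,"x":0,"y":0,"z":0.017,"roll":0},{"jaw":1,"x":0,"y":0,"z":0,"roll":0}]'; python3 - <<'E'
from h import *
im,d=manip.get_image("scene"); cv2.imwrite("pics/s1.png",cv2.resize(im[200:400,230:430],None,fx=3,fy=3))
go([.3383,-.3267,.051],-23.67)
E
```

```text
time_s: 1.72
position: [0.3367, -0.3265, 0.12]
ee_rot: [[0.918, -0.397, -0.002], [-0.397, -0.918, 0.002], [-0.002, -0.001, -1.0]]
contact_force: [0.2, 0.6, -0.3]
opening: 0.0927
yaw now -23.41 roll 0.26 shift mm (after roll) [ 0.7 -1.1 70.3] tilt [-0.0006  0.0002]
```

View pics/s1.png

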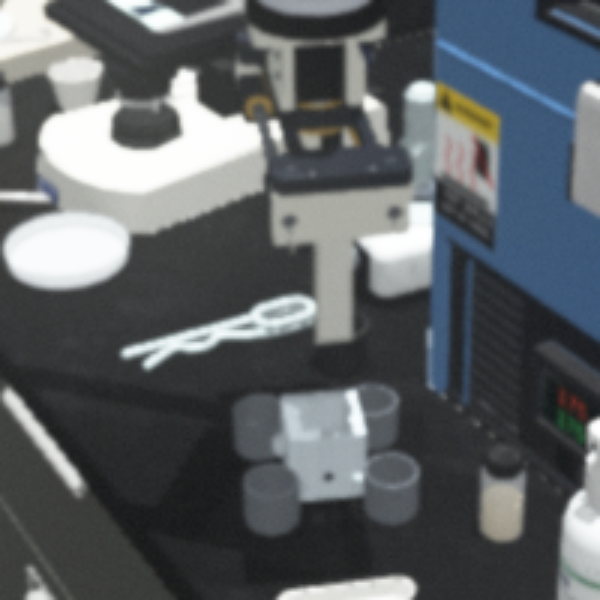

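The picture shows the gripper above the hub, with the near finger at (335,330) and the hub at (325,440), and nothing in the way. I'll go down and close.

```bash
python3 -m inch '[{"jaw":1,"x":0.0007,"y":-0.0011,"z":0.025,"roll":0.2},{"jaw":1,"x":0,"y":0,"z":0.025,"roll":0},{"jaw":1,"x":0,"y":0,"z":0.0193,"roll":0},{"jaw":1,"x":0,"y":0,"z":0,"roll":0},{"jaw":0.3,"x":0,"y":0,"z":0,"roll":0},{"jaw":0.3,"x":0,"y":0,"z":0,"roll":0},{"jaw":0.3,"x":0,"y":0,"z":0,"roll":0},{"jaw":0.3,"x":0,"y":0,"z":0,"roll":0},{"jaw":0.3,"x":0,"y":0,"z":0,"roll":0}]'
```

```text
time_s: 2.9
position: [0.3387, -0.326, 0.052]
ee_rot: [[0.917, -0.4, 0.0], [-0.4, -0.917, -0.0], [0.0, 0.0, -1.0]]
contact_force: [-0.5, -0.0, 0.1]
opening: 0.0477
```

```bash
python3 -m inch '[{"jaw":0.3,"x":0,"y":0,"z":0,"roll":0},{"jaw":0.3,"x":0,"y":0,"z":-0.02,"roll":0},{"jaw":0.3,"x":0,"y":0,"z":-0.035,"roll":0},{"jaw":0.3,"x":0,"y":0,"z":-0.035,"roll":0},{"jaw":0.3,"x":0,"y":0,"z":-0.035,"roll":0},{"jaw":0.3,"x":0,"y":0,"z":-0.03,"roll":0},{"jaw":0.3,"x":0,"y":0,"z":0,"roll":-9},{"jaw":0.3,"x":0,"y":0,"z":0,"roll":-8.5},{"jaw":0.3,"x":0,"y":0,"z":0,"roll":0}]'; python3 -c "
from h import *
go([.34,-.126,.205],-6.1)
go([.5495,-.1257,.205],-6.1)"
```

```text
time_s: 4.03
position: [0.3387, -0.326, 0.2069]
ee_rot: [[0.994, -0.107, -0.0], [-0.107, -0.994, 0.0], [-0.0, -0.0, -1.0]]
contact_force: [0.3, -0.8, -0.4]
opening: 0.0278
yaw now -6.13 roll -0.03 shift mm (after roll) [ -19.9 -199.     1.9] tilt [-0.      0.0001]
yaw now -6.13 roll -0.03 shift mm (after roll) [ 188.3 -221.5    1.9] tilt [-0.      0.0001]
```

```bash
python3 - <<'E'
from h import *
im,d=manip.get_image("scene"); cv2.imwrite("pics/s2.png",cv2.resize(im[200:400,230:430],None,fx=3,fy=3))
im,d=manip.get_image("top"); cv2.imwrite("pics/t2.png",im);np.save("t2.npy",d)
E
```

```text
(no output)
```

View pics/s2.png

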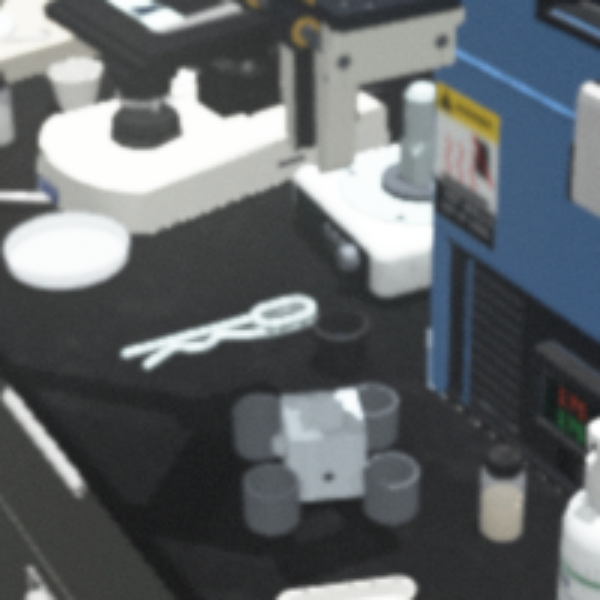

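The scene shows the carousel still on the bench at (325,440) with the gripper empty. The fingers evidently hadn't built up force when I lifted. I'll re-measure the hub, if it's visible from the top.

```bash
python3 - <<'E'
from h import *
im=cv2.imread("pics/t2.png"); P=cloud("top",np.load("t2.npy")); Z=P[...,2]
r=np.zeros((480,640),bool); r[265:335,400:470]=1
m=(r&(im.min(2)>170)&(abs(Z-.046)<.01)).astype(np.uint8); print(m.sum())
c=max(cv2.findContours(m,0,2)[0],key=cv2.contourArea); print(cv2.minAreaRect(plane("top",c.reshape(-1,2),0.046)[:,:2].astype(np.float32)))
a=cv2.imread("pics/top0.png"); print("diff",(cv2.absdiff(a,im).max(2)[265:335,400:470]>60).sum())
cv2.imwrite("pics/t2c.png",cv2.resize(im[240:340,380:480],None,fx=5,fy=5))
go([.3383,-.3267,.051],-23.67)
E
```

```text
35
((0.35883504152297974, -0.3251224756240845), (0.015967857092618942, 0.011384991928935051), 80.10929870605469)
diff 1942
yaw now -6.28 roll 17.39 shift mm (after roll) [ -0.    0.8 155.8] tilt [-0.0002  0.0002]
```

```bash
python3 -m inch '[{"jaw":1,"x":0,"y":0,"z":0,"roll":8.7},{"jaw":1,"x":0,"y":0,"z":0,"roll":8.8},{"jaw":1,"x":0,"y":0.0005,"z":0.03,"roll":0},{"jaw":1,"x":0,"y":0,"z":0.03,"roll":0},{"jaw":1,"x":0,"y":0,"z":0.03,"roll":0},{"jaw":1,"x":0,"y":0,"z":0.03,"roll":0},{"jaw":1,"x":0,"y":0,"z":0.025,"roll":0},{"jaw":1,"x":0,"y":0,"z":0.011,"roll":0},{"jaw":0,"x":0,"y":0,"z":0,"roll":0},{"jaw":0,"x":0,"y":0,"z":0,"roll":0}]'; python3 -m inch '[{"jaw":0,"x":0,"y":0,"z":0,"roll":0},{"jaw":0,"x":0,"y":0,"z":0,"roll":0},{"jaw":0,"x":0,"y":0,"z":0,"roll":0},{"jaw":0,"x":0,"y":0,"z":0,"roll":0},{"jaw":0,"x":0,"y":0,"z":0,"roll":0},{"jaw":0,"x":0,"y":0,"z":0,"roll":0}]'
```

```text
time_s: 5.38
position: [0.3391, -0.3272, 0.0521]
ee_rot: [[0.916, -0.401, 0.001], [-0.401, -0.916, -0.001], [0.002, 0.001, -1.0]]
contact_force: [-0.0, 0.0, 0.2]
opening: 0.0775
time_s: 6.12
position: [0.3385, -0.3265, 0.0509]
ee_rot: [[0.916, -0.4, -0.0], [-0.4, -0.916, 0.0], [-0.0, -0.0, -1.0]]
contact_force: [-0.1, -0.4, 0.1]
opening: 0.0175
```

```bash
python3 - <<'E'
from h import *
im,d=manip.get_image("scene"); cv2.imwrite("pics/s3.png",cv2.resize(im[230:430,250:450],None,fx=3,fy=3))
print(manip.get_state()["opening"], proj("scene",[[.3385,-.3265,.029],[.3385,-.3265,.046],[.3385,-.3265,0.11]])*3-[750,690])
E
```

```text
0.013554645482452794 [[262.55663333 342.51652249]
 [262.21818067 319.4255883 ]
 [260.90376436 229.38515709]]
```

View pics/s3.png

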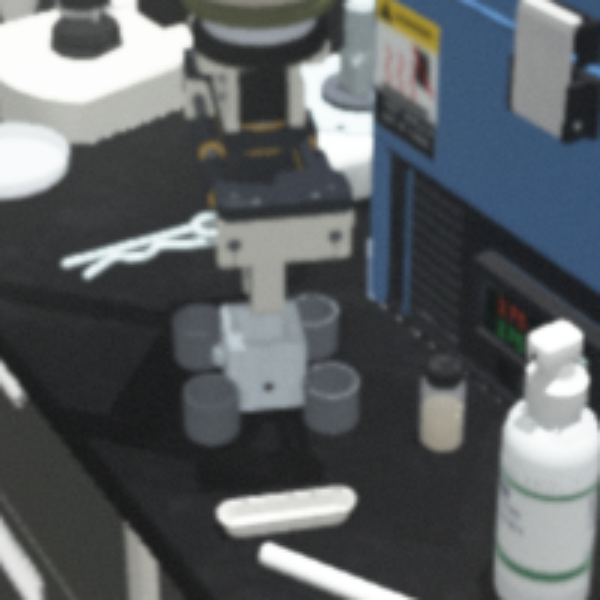

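```bash
python3 - <<'E'
from h import *
for z in(.098,.11,.12): print(z,proj("scene",[[.3367-.4*k,-.3265-.916*k,z] for k in(.047,.06)]))
print("target ~ (342,313)")
for z in(.029,.04,.05): print(z,proj("scene",[[.3385-.4*.012,-.3265-.916*.012,z]]))
print("target ~", 250+268/3,230+312/3)
s=manip.get_state(); print(s)
im,d=manip.get_image("scene"); P=cloud("scene",d)
print("hand pts",P[322:336:2,339].round(3), "hub face",P[345:365:4,337].round(3))
E
```

```text
0.098 [[340.28910729 327.88416173]
 [341.49021094 332.37968114]]
0.11 [[340.21926332 321.94895673]
 [341.42618381 326.39431095]]
0.12 [[340.16056905 316.9523231 ]
 [341.37238941 321.35487171]]
target ~ (342,313)
0.029 [[338.51605379 348.19205336]]
0.04 [[338.44714007 343.18943805]]
0.05 [[338.38399554 338.60026489]]
target ~ 339.3333333333333 334.0
{'time_s': 6.175, 'joints': array([-5.02171639e+01, -4.89389957e+00,  1.14887986e+02, -1.63243448e-04,
        7.00117688e+01,  6.33680140e+01]), 'dq': array([ 0.02900403,  0.01298045,  0.01080768,  0.00354282,  0.03460877,
       -0.04648968]), 'joint_efforts': array([-3.58261996e-04, -4.03188550e+01, -4.47415352e+01,  4.55167308e-02,
       -6.16299408e-02,  3.67232979e-04]), 'position': array([ 0.33846007, -0.3264665 ,  0.05088989]), 'ee_rot': array([[ 9.16466653e-01, -4.00111070e-01, -6.74514951e-05],
       [-4.00111065e-01, -9.16466655e-01,  7.68227313e-05],
       [-9.25546713e-05, -4.34173819e-05, -9.99999995e-01]]), 'contact_force': array([-0.49974909, -0.23237398,  0.61912674]), 'torque': array([0.08358911, 0.068361  , 0.01178758]), 'opening': 0.013554645482452794}
hand pts [[ 0.329 -0.348  0.094]
 [ 0.327 -0.35   0.091]
 [ 0.329 -0.348  0.085]
 [ 0.329 -0.347  0.08 ]
 [ 0.33  -0.346  0.075]
 [ 0.33  -0.346  0.071]
 [ 0.335 -0.337  0.059]] hub face [[ 0.327 -0.343  0.042]
 [ 0.324 -0.347  0.037]
 [ 0.324 -0.348  0.029]
 [ 0.323 -0.349  0.021]
 [ 0.325 -0.346  0.01 ]]
```

The scene shows the finger ending at about (268,312), at or above the hub's top edge. The depth cloud puts the fingertip near z≈0.065 with the TCP reading 0.051, so the fingers end well short of where the spec puts them. I'll open, go down partway and measure the tip directly.

```bash
python3 -m inch '[{"jaw":1,"x":0,"y":0,"z":0,"roll":0},{"jaw":1,"x":0,"y":0,"z":0,"roll":0},{"jaw":1,"x":0,"y":0,"z":0,"roll":0},{"jaw":1,"x":0,"y":0,"z":0,"roll":0},{"jaw":1,"x":0,"y":0,"z":0,"roll":0},{"jaw":1,"x":0,"y":0,"z":0,"roll":0},{"jaw":1,"x":0,"y":0,"z":0,"roll":0},{"jaw":1,"x":0,"y":0,"z":0,"roll":0}]'; python3 - <<'E'
from h import *
s=manip.get_state();print(s["opening"],s["position"])
im,d=manip.get_image("scene"); P=cloud("scene",d)
# near finger: points close to plane offset along jaw axis
y=np.array(s["ee_rot"])[:,1]; x=np.array(s["ee_rot"])[:,0]; D=P-s["position"]
a=D@y; b=D@x
for lo,hi in((.04,.075),(-.075,-.04)):
    m=(a>lo)&(a<hi)&(abs(b)<.015)&(d>0)&(P[...,2]<.2)&(P[...,2]>.012)
    z=P[...,2][m]; print(lo,m.sum(),np.histogram(z,bins=np.arange(.01,.2,.01)), np.median(a[m]),(b[m].min(),b[m].max()))
m=(abs(P[...,0]-.25)<.03)&(abs(P[...,1]+.2)<.03); print("bench z",np.median(P[...,2][m]))
E
```

```text
time_s: 7.22
position: [0.3385, -0.3265, 0.0509]
ee_rot: [[0.916, -0.4, -0.0], [-0.4, -0.916, 0.0], [-0.0, -0.0, -1.0]]
contact_force: [-0.4, -0.1, -0.2]
opening: 0.0851
0.08511142145797632 [ 0.33849431 -0.32650517  0.05093856]
0.04 403 (array([ 0,  0,  0,  0,  0, 16, 56, 54, 57, 61, 49, 45,  0,  0,  0,  0,  0,
       65]), array([0.01, 0.02, 0.03, 0.04, 0.05, 0.06, 0.07, 0.08, 0.09, 0.1 , 0.11,
       0.12, 0.13, 0.14, 0.15, 0.16, 0.17, 0.18, 0.19])) 0.05926617967968259 (np.float64(-0.014815387270647233), np.float64(0.01458654321641948))
-0.075 45 (array([ 0,  0,  0,  0,  0,  0,  0,  0,  0,  0,  0, 24, 21,  0,  0,  0,  0,
        0]), array([0.01, 0.02, 0.03, 0.04, 0.05, 0.06, 0.07, 0.08, 0.09, 0.1 , 0.11,
       0.12, 0.13, 0.14, 0.15, 0.16, 0.17, 0.18, 0.19])) -0.04328082654242133 (np.float64(-0.004464669792356819), np.float64(0.008778092663153502))
bench z -0.02171736738351209
```

```bash
python3 - <<'E'
from h import *
im,d=manip.get_image("scene"); P=cloud("scene",d); T=cloud("top",np.load("top0.npy"))
print("bench edge x",plane("top",[(340,350),(450,350)],0))
for c in((.3,-.2),(.3,-.25),(.35,-.22),(.38,-.47),(.25,-.2),(.27,-.3)):
    for Q,n in((P,"s"),(T,"t")):
        m=(abs(Q[...,0]-c[0])<.012)&(abs(Q[...,1]-c[1])<.012)&(abs(Q[...,2])<.08); print(c,n,m.sum(),np.median(Q[...,2][m]).round(4))
E
```

```text
bench edge x [[ 0.22682502 -0.12264204  0.        ]
 [ 0.22496224 -0.3682437   0.        ]]
(0.3, -0.2) s 83 -0.001
(0.3, -0.2) t 113 0.0014
(0.3, -0.25) s 94 -0.0012
(0.3, -0.25) t 118 0.0012
(0.35, -0.22) s 80 -0.0012
(0.35, -0.22) t 111 0.0015
(0.38, -0.47) s 150 -0.0002
(0.38, -0.47) t 114 0.001
(0.25, -0.2) s 89 -0.0009
(0.25, -0.2) t 110 0.0014
(0.27, -0.3) s 107 -0.0008
(0.27, -0.3) t 116 0.0012
```

The bench reads z≈0 in both cameras, so the discrepancy is real: the fingertips sit about 16 mm above the reported TCP instead of 22 mm below. I'll work from vision and force, and go down 30 mm first.

```bash
cat >> h.py <<'E'
def tip(off=.0593,n="scene"):
    s=manip.get_state(); im,d=manip.get_image(n); P=cloud(n,d); R=np.array(s["ee_rot"]); D=P-s["position"]
    o=s["opening"]/2+.0167
    m=(abs(D@R[:,1]-o)<.006)&(abs(D@R[:,0])<.009)&(d>0)&(P[...,2]>.004)&(D[...,2]<.06)
    v,u=np.where(m); z=P[...,2][m]; print("tcp z",s["position"][2],"near finger tip z",np.sort(z)[:12].round(4),len(z)); return im
E
python3 -m inch '[{"jaw":1,"x":0,"y":0,"z":0.015,"roll":0},{"jaw":1,"x":0,"y":0,"z":0.015,"roll":0},{"jaw":1,"x":0,"y":0,"z":0,"roll":0}]'; python3 -c "
from h import *
cv2.imwrite('pics/s4.png',cv2.resize(tip()[260:400,280:440],None,fx=4,fy=4))"
```

```text
time_s: 7.7
position: [0.3372, -0.3249, 0.0185]
ee_rot: [[0.917, -0.4, -0.003], [-0.4, -0.917, 0.003], [-0.004, -0.002, -1.0]]
contact_force: [-0.6, 0.8, -1.0]
opening: 0.0932
tcp z 0.01854479636134041 near finger tip z [0.0332 0.0349 0.0352 0.0367 0.0368 0.0368 0.0373 0.0379 0.0379 0.038
 0.0381 0.0384] 199
```

View pics/s4.png

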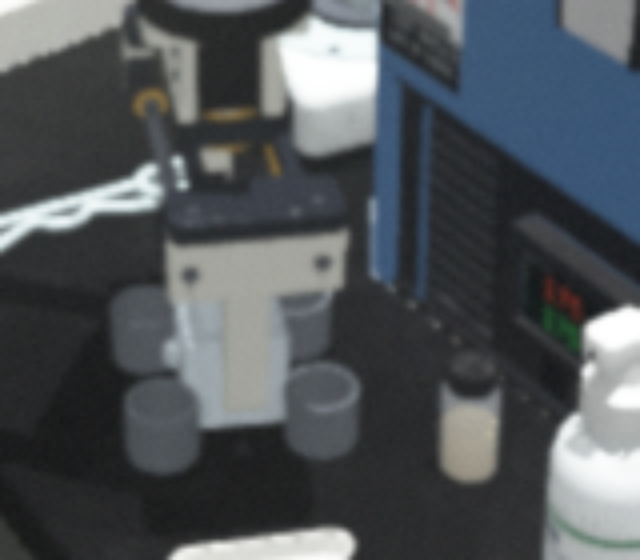

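The near finger at (245,350) now overlaps the hub face, with its tip at z≈0.034. I'll go down 6 mm more and close fully.

```bash
python3 -m inch '[{"jaw":1,"x":0,"y":0,"z":0.006,"roll":0},{"jaw":0,"x":0,"y":0,"z":0,"roll":0},{"jaw":0,"x":0,"y":0,"z":0,"roll":0},{"jaw":0,"x":0,"y":0,"z":0,"roll":0},{"jaw":0,"x":0,"y":0,"z":0,"roll":0},{"jaw":0,"x":0,"y":0,"z":0,"roll":0},{"jaw":0,"x":0,"y":0,"z":0,"roll":0},{"jaw":0,"x":0,"y":0,"z":0,"roll":0},{"jaw":0,"x":0,"y":0,"z":0,"roll":0}]'
python3 -m inch '[{"jaw":0,"x":0,"y":0,"z":0,"roll":0},{"jaw":0,"x":0,"y":0,"z":-0.005,"roll":0},{"jaw":0,"x":0,"y":0,"z":-0.02,"roll":0},{"jaw":0,"x":0,"y":0,"z":-0.03,"roll":0},{"jaw":0,"x":0,"y":0,"z":-0.03,"roll":0},{"jaw":0,"x":0,"y":0,"z":-0.03,"roll":0},{"jaw":0,"x":0,"y":0,"z":-0.03,"roll":0},{"jaw":0,"x":0,"y":0,"z":-0.02,"roll":0},{"jaw":0,"x":0,"y":0,"z":0,"roll":0}]'
```

```text
time_s: 8.88
position: [0.3385, -0.3267, 0.0151]
ee_rot: [[0.916, -0.4, 0.0], [-0.4, -0.916, -0.0], [0.0, 0.0, -1.0]]
contact_force: [-1.2, -1.8, 0.3]
opening: 0.0457
time_s: 10.0
position: [0.3392, -0.327, 0.1814]
ee_rot: [[0.917, -0.4, 0.002], [-0.4, -0.917, -0.002], [0.003, 0.001, -1.0]]
contact_force: [0.3, -0.6, -3.4]
opening: 0.0456
```

Gripped: the opening is 45.7 mm and the wrist carries about 3.4 N. Now I'll rotate and move to the alley.

```bash
python3 -m inch '[{"jaw":0,"x":0,"y":0,"z":0,"roll":-5},{"jaw":0,"x":0,"y":0,"z":0,"roll":-8},{"jaw":0,"x":0,"y":-0.02,"z":0,"roll":-4.5},{"jaw":0,"x":0,"y":-0.04,"z":0,"roll":0},{"jaw":0,"x":0,"y":-0.05,"z":0,"roll":0},{"jaw":0,"x":0,"y":-0.05,"z":0,"roll":0},{"jaw":0,"x":0,"y":-0.03,"z":0,"roll":0},{"jaw":0,"x":0,"y":-0.01,"z":0,"roll":0},{"jaw":0,"x":0,"y":0,"z":0,"roll":0}]'; python3 -c "
from h import *
go([.5495,-.1257,.18],-6.1)"
```

```text
time_s: 11.12
position: [0.3609, -0.1276, 0.1791]
ee_rot: [[0.994, -0.105, -0.001], [-0.105, -0.994, 0.0], [-0.001, -0.0, -1.0]]
contact_force: [0.1, -0.3, -2.7]
opening: 0.0452
yaw now -6.01 roll 0.09 shift mm (after roll) [187.3 -21.9  -0.9] tilt [-0.0011  0.0003]
```

```bash
python3 -m inch '[{"jaw":0,"x":0.02,"y":-0.01,"z":0,"roll":0.1},{"jaw":0,"x":0.035,"y":-0.0119,"z":0,"roll":0},{"jaw":0,"x":0.035,"y":0,"z":0,"roll":0},{"jaw":0,"x":0.035,"y":0,"z":0,"roll":0},{"jaw":0,"x":0.035,"y":0,"z":0,"roll":0},{"jaw":0,"x":0.02,"y":0,"z":0,"roll":0},{"jaw":0,"x":0.0073,"y":0,"z":0,"roll":0},{"jaw":0,"x":0,"y":0,"z":0,"roll":0},{"jaw":0,"x":0,"y":0,"z":0,"roll":0}]'; python3 - <<'E'
from h import *
go([.5495,-.1257,.14],-6.1)
im,d=manip.get_image("top"); cv2.imwrite("pics/t5.png",cv2.resize(im[110:310,250:450],None,fx=3,fy=3)); cv2.imwrite("pics/t5full.png",im)
E
```

```text
time_s: 12.25
position: [0.5491, -0.1266, 0.1798]
ee_rot: [[0.994, -0.108, -0.001], [-0.108, -0.994, 0.0], [-0.001, 0.0, -1.0]]
contact_force: [0.4, -0.5, -3.8]
opening: 0.0458
yaw now -6.21 roll -0.11 shift mm (after roll) [ 0.3 -0.9 39.8] tilt [-0.0006  0.0001]
```

View pics/t5.png

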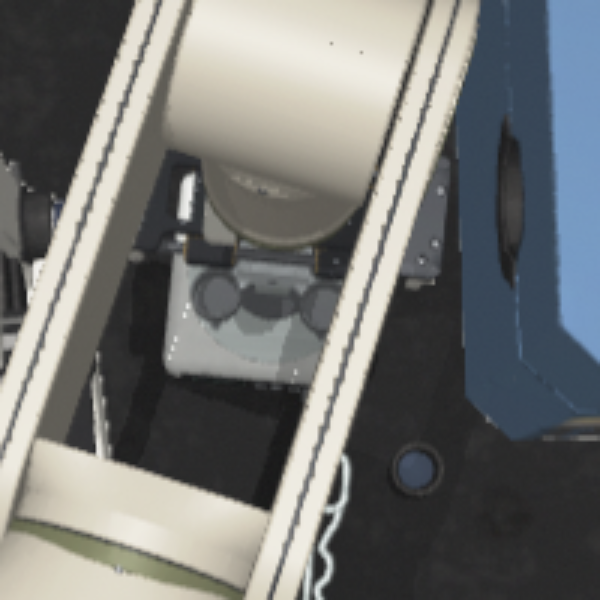

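The top view shows the arm over the drive, with the hub hidden under the hand. The two front cups, at (216,297) and (322,305), sit evenly over the drive front. I'll lower slowly and watch the force.

```bash
python3 -m inch '[{"jaw":0,"x":0.0003,"y":-0.0008,"z":0.01,"roll":0},{"jaw":0,"x":0,"y":0,"z":0.015,"roll":0},{"jaw":0,"x":0,"y":0,"z":0.01,"roll":0},{"jaw":0,"x":0,"y":0,"z":0.006,"roll":0},{"jaw":0,"x":0,"y":0,"z":0.005,"roll":0},{"jaw":0,"x":0,"y":0,"z":0,"roll":0}]'; python3 -c "
from h import *
go([.5495,-.1257,.071],-6.1)"; python3 -m inch '[{"jaw":0,"x":0,"y":0,"z":0.004,"roll":0},{"jaw":0,"x":0,"y":0,"z":0.004,"roll":0},{"jaw":0,"x":0,"y":0,"z":0,"roll":0}]'
```

```text
time_s: 13.05
position: [0.5501, -0.1255, 0.1336]
ee_rot: [[0.994, -0.108, -0.0], [-0.108, -0.994, 0.0], [-0.0, -0.0, -1.0]]
contact_force: [-0.7, 0.6, -3.0]
opening: 0.0458
yaw now -6.18 roll -0.08 shift mm (after roll) [-0.6  0.3 62.6] tilt [-0.0004  0.0001]
time_s: 13.42
position: [0.5501, -0.1255, 0.1255]
ee_rot: [[0.994, -0.108, -0.0], [-0.108, -0.994, -0.0], [-0.0, 0.0, -1.0]]
contact_force: [0.2, -1.5, -4.2]
opening: 0.0454
```

The hub underside is now about 18 mm below the nose top with almost no force, so the spindle is in the bore. Continuing.

```bash
python3 -m inch '[{"jaw":0,"x":0,"y":0,"z":0.007,"roll":0},{"jaw":0,"x":0,"y":0,"z":0.007,"roll":0},{"jaw":0,"x":0,"y":0,"z":0.005,"roll":0},{"jaw":0,"x":0,"y":0,"z":0,"roll":0}]';  python3 -m inch '[{"jaw":0,"x":0,"y":0,"z":0.004,"roll":0},{"jaw":0,"x":0,"y":0,"z":0.004,"roll":0},{"jaw":0,"x":0,"y":0,"z":0,"roll":0}]'
```

```text
time_s: 13.92
position: [0.55, -0.1255, 0.1063]
ee_rot: [[0.994, -0.108, -0.0], [-0.108, -0.994, 0.0], [-0.0, -0.0, -1.0]]
contact_force: [1.7, -0.8, -4.8]
opening: 0.0456
time_s: 14.3
position: [0.5501, -0.1255, 0.0985]
ee_rot: [[0.994, -0.108, -0.0], [-0.108, -0.994, -0.0], [-0.0, 0.0, -1.0]]
contact_force: [0.3, -1.7, -4.2]
opening: 0.0459
```

```bash
python3 -m inch '[{"jaw":0,"x":0,"y":0,"z":0.004,"roll":0},{"jaw":0,"x":0,"y":0,"z":0.004,"roll":0},{"jaw":0,"x":0,"y":0,"z":0.004,"roll":0},{"jaw":0,"x":0,"y":0,"z":0,"roll":0}]';  python3 -m inch '[{"jaw":0,"x":0,"y":0,"z":0.005,"roll":0},{"jaw":0,"x":0,"y":0,"z":0.004,"roll":0},{"jaw":0,"x":0,"y":0,"z":0.002,"roll":0},{"jaw":0,"x":0,"y":0,"z":0,"roll":0}]'
```

```text
time_s: 14.8
position: [0.5501, -0.1256, 0.0865]
ee_rot: [[0.994, -0.108, -0.0], [-0.108, -0.994, -0.0], [-0.0, 0.0, -1.0]]
contact_force: [1.1, -4.1, -4.5]
opening: 0.0456
time_s: 15.3
position: [0.5501, -0.1256, 0.0756]
ee_rot: [[0.994, -0.108, -0.0], [-0.108, -0.994, -0.0], [-0.0, 0.0, -1.0]]
contact_force: [1.9, -4.5, -4.8]
opening: 0.0454
```

```bash
python3 -m inch '[{"jaw":0,"x":0,"y":0.0004,"z":0.002,"roll":0},{"jaw":0,"x":0,"y":0,"z":0.002,"roll":0},{"jaw":0,"x":0,"y":0,"z":0,"roll":0}]';  python3 -m inch '[{"jaw":0,"x":0,"y":0,"z":0.001,"roll":0},{"jaw":0,"x":0,"y":0,"z":0,"roll":0}]'
```

```text
time_s: 15.68
position: [0.5502, -0.1256, 0.0717]
ee_rot: [[0.994, -0.108, 0.0], [-0.108, -0.994, 0.0], [-0.0, -0.0, -1.0]]
contact_force: [2.1, -1.9, -4.9]
opening: 0.0459
time_s: 15.92
position: [0.5502, -0.1257, 0.071]
ee_rot: [[0.994, -0.108, 0.0], [-0.108, -0.994, 0.0], [0.0, -0.0, -1.0]]
contact_force: [0.3, -0.5, -2.5]
opening: 0.0459
```

```bash
python3 -m inch '[{"jaw":0,"x":0,"y":0,"z":0.0012,"roll":0},{"jaw":0,"x":0,"y":0,"z":0,"roll":0}]';  python3 -m inch '[{"jaw":0.8,"x":0,"y":0,"z":0,"roll":0},{"jaw":0.8,"x":0,"y":0,"z":0,"roll":0},{"jaw":0.8,"x":0,"y":0,"z":0,"roll":0},{"jaw":0.8,"x":0,"y":0,"z":0,"roll":0},{"jaw":0.8,"x":0,"y":0,"z":-0.02,"roll":0},{"jaw":0.8,"x":0,"y":0,"z":-0.035,"roll":0},{"jaw":0.8,"x":0,"y":0,"z":-0.035,"roll":0},{"jaw":0.8,"x":0,"y":0,"z":-0.02,"roll":0},{"jaw":0.8,"x":-0.03,"y":0,"z":0,"roll":0},{"jaw":0.6,"x":-0.05,"y":0,"z":0,"roll":0}]'; python3 -c "
from h import *
go([.405,-.168,.15],-5.76)"
```

```text
time_s: 16.18
position: [0.5503, -0.1257, 0.071]
ee_rot: [[0.994, -0.108, 0.0], [-0.108, -0.994, 0.0], [0.0, -0.0, -1.0]]
contact_force: [-4.2, 1.7, 7.0]
opening: 0.0458
time_s: 17.42
position: [0.4705, -0.1173, 0.1805]
ee_rot: [[0.994, -0.107, 0.001], [-0.107, -0.994, -0.0], [0.001, 0.0, -1.0]]
contact_force: [0.3, -0.4, 0.7]
opening: 0.0686
yaw now -6.16 roll -0.4 shift mm (after roll) [-60.1  57.   30.5] tilt [ 0.0009 -0.0003]
```

The force went from −2.5 to +7 N on the last millimetre, at TCP z=0.071. That is 56 mm above the grasp height, so the hub is seated. I'll move above the clip eye and check the seat from the top.

```bash
python3 -m inch '[{"jaw":0.42,"x":-0.03,"y":0.02,"z":0,"roll":-0.4},{"jaw":0.42,"x":-0.03,"y":0.027,"z":0.02,"roll":0},{"jaw":0.42,"x":0,"y":0.01,"z":0.04,"roll":0},{"jaw":0.42,"x":0,"y":0,"z":0.03,"roll":0},{"jaw":0.42,"x":0,"y":0,"z":0.02,"roll":0},{"jaw":0.42,"x":0,"y":0,"z":0,"roll":0}]'; python3 - <<'E'
from h import *
im,d=manip.get_image("top"); P=cloud("top",d); cv2.imwrite("pics/t6.png",im)
Z=P[...,2]; m=(abs(P[...,0]-.55)<.035)&(abs(P[...,1]+.126)<.035)&(d>0)
print(np.histogram(Z[m],bins=np.arange(.04,.15,.01)))
h=m&(abs(Z-.102)<.008); print("hub top",h.sum(),np.median(Z[h]) if h.any() else 0, P[h].mean(0))
c=cv2.findNonZero(h.astype(np.uint8)); print(cv2.minAreaRect(plane("top",c.reshape(-1,2),.102)[:,:2].astype(np.float32)))
go([.405,-.168,-.013],-5.76); tip()
E
```

```text
time_s: 18.18
position: [0.4036, -0.1669, 0.0684]
ee_rot: [[0.995, -0.101, -0.003], [-0.101, -0.995, 0.002], [-0.003, -0.001, -1.0]]
contact_force: [0.6, 0.3, 0.2]
opening: 0.0392
(array([ 33, 195,  64,  51,  77,  38, 279,  11,  82,  37]), array([0.04, 0.05, 0.06, 0.07, 0.08, 0.09, 0.1 , 0.11, 0.12, 0.13, 0.14]))
hub top 306 0.10288122194157048 [ 0.54801739 -0.12348501  0.10288242]
((0.5484811067581177, -0.12444645911455154), (0.045937467366456985, 0.04741045832633972), 83.7481460571289)
yaw now -5.78 roll -0.02 shift mm (after roll) [ 0.5  0.5 82.7] tilt [-0.0012  0.0007]
tcp z 0.06968250718093427 near finger tip z [0.0838 0.0839 0.0842 0.0866 0.0869 0.0871 0.0875 0.0876 0.0881 0.0888
 0.0892 0.0897] 154
```

The seat checks out: the hub top reads 0.1029 (expected 0.102) and the yaw is 83.7. Now I'll lower onto the eye.

```bash
python3 -m inch '[{"jaw":0.42,"x":0.0005,"y":0.0005,"z":0.02,"roll":0},{"jaw":0.42,"x":0,"y":0,"z":0.025,"roll":0},{"jaw":0.42,"x":0,"y":0,"z":0.02,"roll":0},{"jaw":0.42,"x":0,"y":0,"z":0.009,"roll":0},{"jaw":0.42,"x":0,"y":0,"z":0.003,"roll":0},{"jaw":0.42,"x":0,"y":0,"z":0,"roll":0}]';python3 - <<'E'
from h import *
im=tip(); cv2.imwrite('pics/s7.png',cv2.resize(im[240:360,260:400],None,fx=4,fy=4))
go([.405,-.168,-.013],-5.76)
E
```

```text
time_s: 19.02
position: [0.4062, -0.1686, -0.0064]
ee_rot: [[0.995, -0.101, 0.001], [-0.101, -0.995, -0.001], [0.001, 0.001, -1.0]]
contact_force: [0.1, -1.0, -0.2]
opening: 0.0394
tcp z -0.006409503845054579 near finger tip z [0.0078 0.0087 0.0104 0.0119 0.0123 0.0124 0.013  0.0135 0.0146 0.0147
 0.0147 0.0157] 131
yaw now -5.78 roll -0.02 shift mm (after roll) [-1.3 -0.5  6.7] tilt [ 0.0013 -0.0007]
```

View pics/s7.png

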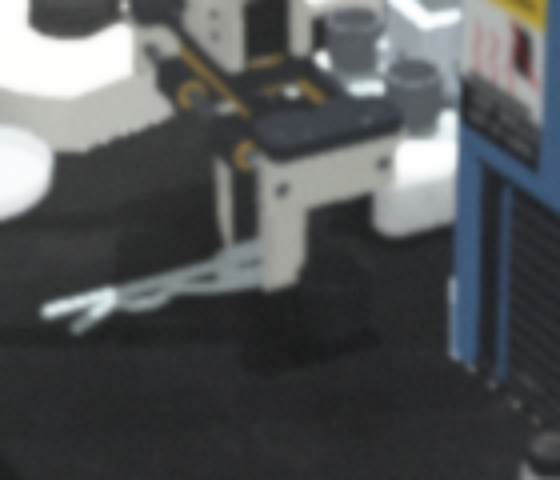

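The view shows the fingers straddling the eye at (260,255), with the near tip about 8 mm up. I'll go 6 mm lower and close.

```bash
python3 -m inch '[{"jaw":0.42,"x":-0.0008,"y":0,"z":0.004,"roll":0},{"jaw":0.42,"x":0,"y":0,"z":0.002,"roll":0},{"jaw":0.42,"x":0,"y":0,"z":0,"roll":0}]'; python3 -m inch '[{"jaw":0,"x":0,"y":0,"z":0,"roll":0},{"jaw":0,"x":0,"y":0,"z":0,"roll":0},{"jaw":0,"x":0,"y":0,"z":0,"roll":0},{"jaw":0,"x":0,"y":0,"z":0,"roll":0},{"jaw":0,"x":0,"y":0,"z":0,"roll":0},{"jaw":0,"x":0,"y":0,"z":0,"roll":0}]'
```

```text
time_s: 19.45
position: [0.4059, -0.1687, -0.0102]
ee_rot: [[0.995, -0.101, 0.001], [-0.101, -0.995, -0.001], [0.001, 0.001, -1.0]]
contact_force: [-11.8, 7.1, 34.3]
opening: 0.0392
time_s: 20.2
position: [0.4074, -0.1692, -0.0102]
ee_rot: [[0.995, -0.101, 0.004], [-0.101, -0.995, -0.002], [0.005, 0.001, -1.0]]
contact_force: [-3.1, 4.3, 23.2]
opening: 0.0277
```

Gripped: the opening is 27.7 mm. The 34 N was the fingertips touching the bench at TCP −0.0102, which gives me the height reference: wire centre = TCP + 13 mm. I'll lift and back out for the half turn.

```bash
python3 -m inch '[{"jaw":0,"x":0,"y":0,"z":-0.005,"roll":0},{"jaw":0,"x":0,"y":0,"z":-0.02,"roll":0},{"jaw":0,"x":0,"y":0,"z":-0.03,"roll":0},{"jaw":0,"x":0,"y":0,"z":-0.035,"roll":0},{"jaw":0,"x":-0.02,"y":0,"z":-0.035,"roll":0},{"jaw":0,"x":-0.03,"y":0.007,"z":-0.02,"roll":0},{"jaw":0,"x":-0.025,"y":0.007,"z":0,"roll":0},{"jaw":0,"x":-0.008,"y":0,"z":0,"roll":0},{"jaw":0,"x":0,"y":0,"z":0,"roll":-5},{"jaw":0,"x":0,"y":0,"z":0,"roll":-10}]'
python3 -m inch '[{"jaw":0,"x":0,"y":0,"z":0,"roll":-10},{"jaw":0,"x":0,"y":0,"z":0,"roll":-10},{"jaw":0,"x":0,"y":0,"z":0,"roll":-10},{"jaw":0,"x":0,"y":0,"z":0,"roll":-10},{"jaw":0,"x":0,"y":0,"z":0,"roll":-10},{"jaw":0,"x":0,"y":0,"z":0,"roll":-10},{"jaw":0,"x":0,"y":0,"z":0,"roll":-10},{"jaw":0,"x":0,"y":0,"z":0,"roll":-10},{"jaw":0,"x":0,"y":0,"z":0,"roll":-10},{"jaw":0,"x":0,"y":0,"z":0,"roll":-10}]'
python3 -m inch '[{"jaw":0,"x":0,"y":0,"z":0,"roll":-10},{"jaw":0,"x":0,"y":0,"z":0,"roll":-10},{"jaw":0,"x":0,"y":0,"z":0,"roll":-10},{"jaw":0,"x":0,"y":0,"z":0,"roll":-10},{"jaw":0,"x":0,"y":0,"z":0,"roll":-10},{"jaw":0,"x":0,"y":0,"z":0,"roll":-10},{"jaw":0,"x":0,"y":0,"z":0,"roll":-5},{"jaw":0,"x":0,"y":0,"z":0,"roll":0}]'
python3 - <<'E'
from h import *
im,d=manip.get_image("scene"); np.save("s8.npy",d); cv2.imwrite("pics/s8.png",cv2.resize(im[180:330,250:430],None,fx=4,fy=4))
im,d=manip.get_image("top"); np.save("t8.npy",d); cv2.imwrite("pics/t8.png",im)
s=manip.get_state(); print(s["position"],s["ee_rot"],s["joints"])
E
```

```text
time_s: 21.45
position: [0.3208, -0.1735, 0.1313]
ee_rot: [[0.986, 0.164, -0.0], [0.164, -0.986, 0.0], [-0.0, -0.0, -1.0]]
contact_force: [-0.0, -1.1, -1.6]
opening: 0.0276
time_s: 22.7
position: [0.3208, -0.1733, 0.1312]
ee_rot: [[-0.335, 0.942, -0.001], [0.942, 0.335, 0.001], [0.001, -0.0, -1.0]]
contact_force: [0.4, -0.5, -0.4]
opening: 0.028
time_s: 23.7
position: [0.3208, -0.1734, 0.1313]
ee_rot: [[-0.995, 0.101, -0.001], [0.101, 0.995, 0.001], [0.001, 0.001, -1.0]]
contact_force: [0.2, 0.3, -1.5]
opening: 0.0276
[ 0.32073775 -0.17347337  0.13142369] [[-9.94694929e-01  1.02867789e-01 -4.64950334e-04]
 [ 1.02867567e-01  9.94694946e-01  4.78158351e-04]
 [ 5.11670839e-04  4.27793377e-04 -9.99999778e-01]] [-3.64853222e+01 -2.96394174e+01  1.25693764e+02  6.22086087e-03
  8.39833626e+01 -1.20581647e+02]
```

View pics/s8.png

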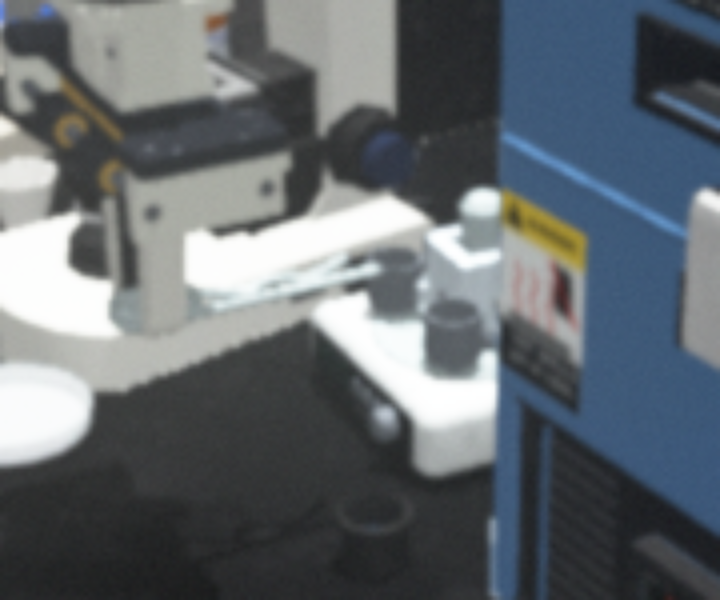

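The view shows the clip held level, pointing at the drive, with its tips at (380,270), the nose at (480,215) and the carousel seated. I'll measure the straight leg in the top view to confirm its line in the tool frame.

```bash
cat > leg.py <<'E'
from h import *
def leg(im,d,s,save=None):
    R=np.array(s["ee_rot"]); p=np.array(s["position"]); zw=p[2]+.0132; cx=-R[:,0]; cy=np.array([-cx[1],cx[0],0])
    v,u=np.mgrid[:480,:640]; X=plane("top",np.c_[u.ravel(),v.ravel()],zw); D=X-p
    a=(D@cx).reshape(480,640); b=(D@cy).reshape(480,640); P=cloud("top",d)
    m=(a>.03)&(a<.125)&(b>-.022)&(b<.02)&(abs(P[...,2]-zw)<.02)
    for k in np.arange(.04,.124,.01):
        q=m&(abs(a-k)<.005)&(b<-.003); print(k.round(3),q.sum(),(b[q].mean()*1000).round(2) if q.any() else "", (np.median(P[...,2][q])).round(4) if q.any() else "")
    q=m&(b<-.003); print("tip along",a[q].max() if q.any() else None, "leg height used",zw)
    return m
E
python3 - <<'E'
from leg import *
im=cv2.imread("pics/t8.png"); leg(im,np.load("t8.npy"),manip.get_state())
print(proj("top",[[.40,-.19,.144],[.44,-.19,.144]]))
E
```

```text
0.04 0  
0.05 0  
0.06 0  
0.07 0  
0.08 2 -10.76 0.1483
0.09 1 -8.25 0.1494
0.1 14 -9.65 0.1479
0.11 15 -8.93 0.1476
0.12 7 -8.84 0.1472
tip along 0.11918537847375754 leg height used 0.14462368693557304
[[374.34231181 269.20466537]
 [374.07584407 249.17690899]]
```

Vision puts the leg 9–9.7 mm to the right of the TCP line and the geometry says 11 mm. With the known arm/vision offset these agree to about 1 mm. I'll approach the front of the nose, tip 20 mm short of the axis.

```bash
python3 -m inch '[{"jaw":0,"x":-0.015,"y":0.01,"z":0,"roll":0},{"jaw":0,"x":-0.025,"y":0.016,"z":0,"roll":0},{"jaw":0,"x":-0.025,"y":0.016,"z":0,"roll":0},{"jaw":0,"x":-0.018,"y":0.012,"z":0,"roll":0},{"jaw":0,"x":-0.0057,"y":0.004,"z":0,"roll":0},{"jaw":0,"x":0,"y":0.01,"z":0,"roll":0},{"jaw":0,"x":0,"y":0.009,"z":0,"roll":0},{"jaw":0,"x":0,"y":0.003,"z":0,"roll":0},{"jaw":0,"x":0,"y":0,"z":0,"roll":0},{"jaw":0,"x":0,"y":0,"z":0,"roll":0}]'
python3 - <<'E'
from leg import *
im,d=manip.get_image("top"); cv2.imwrite("pics/t9.png",cv2.resize(im[150:270,290:390],None,fx=5,fy=5))
s=manip.get_state(); print(s["contact_force"],s["torque"]); go([.415,-.1022,.0968],174.0); leg(im,d,s)
P=cloud("top",d); m=(abs(P[...,0]-.55)<.03)&(abs(P[...,1]+.126)<.03)&(P[...,2]>.12)&(P[...,2]<.138); q=P[m]; print("nose",len(q),q.mean(0),q.min(0),q.max(0))
E
```

```text
time_s: 25.05
position: [0.417, -0.1033, 0.1318]
ee_rot: [[-0.995, 0.101, 0.0], [0.101, 0.995, -0.0], [-0.0, -0.0, -1.0]]
contact_force: [0.9, 0.7, 0.7]
opening: 0.0277
[ 0.73971837  0.74899813 -1.47811721] [ 0.08199085 -0.0881693  -0.02630985]
yaw now 174.2 roll 0.2 shift mm (after roll) [ 2.1  0.9 35. ] tilt [ 0.0002 -0.0002]
0.04 0  
0.05 0  
0.06 0  
0.07 0  
0.08 0  
0.09 0  
0.1 0  
0.11 15 -8.31 0.1495
0.12 23 -10.05 0.1302
tip along 0.12493645317349411 leg height used 0.14502900802049076
nose 118 [ 0.54969491 -0.12579542  0.12804886] [ 0.53860503 -0.13763558  0.12077074] [ 0.56224693 -0.11495392  0.13293574]
```

View pics/t9.png

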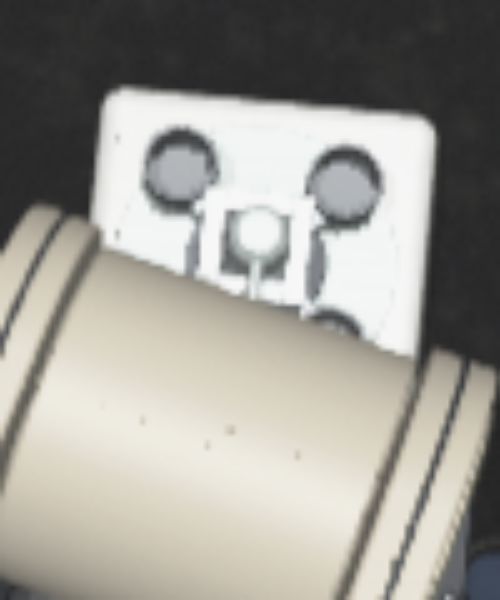

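The view shows the straight leg tip at (256,262) in line with the nose at (260,230), allowing for the 6° yaw. The leg is at b≈−8.3…−8.9 mm and the nose at −9.0 mm. I'll lower to hole height and start pushing.

```bash
python3 -m inch '[{"jaw":0,"x":0,"y":-0.0003,"z":0.01,"roll":0.1},{"jaw":0,"x":0,"y":0,"z":0.014,"roll":0},{"jaw":0,"x":0,"y":0,"z":0.008,"roll":0},{"jaw":0,"x":0,"y":0,"z":0.003,"roll":0},{"jaw":0,"x":0,"y":0,"z":0,"roll":0},{"jaw":0,"x":0,"y":0,"z":0,"roll":0}]'; python3 -c "
from h import *
go([.415,-.1022,.0968],174.0)"; python3 -m inch '[{"jaw":0,"x":-0.003,"y":0,"z":0,"roll":0},{"jaw":0,"x":-0.003,"y":0,"z":0,"roll":0},{"jaw":0,"x":-0.003,"y":0,"z":0,"roll":0},{"jaw":0,"x":0,"y":0,"z":0,"roll":0}]'
```

```text
time_s: 25.85
position: [0.4173, -0.1034, 0.0971]
ee_rot: [[-0.995, 0.102, 0.001], [0.102, 0.995, -0.0], [-0.001, -0.0, -1.0]]
contact_force: [-0.6, 0.4, -0.7]
opening: 0.028
yaw now 174.12 roll 0.12 shift mm (after roll) [2.4 1.  0.3] tilt [ 0.0007 -0.0002]
time_s: 26.35
position: [0.4262, -0.1043, 0.0968]
ee_rot: [[-0.995, 0.102, 0.0], [0.102, 0.995, -0.0], [-0.0, -0.0, -1.0]]
contact_force: [0.5, -0.1, -0.5]
opening: 0.0277
```

No force with the tip already about 3 mm inside the nose surface. I'll keep pushing.

```bash
python3 -m inch '[{"jaw":0,"x":-0.003,"y":0,"z":0,"roll":0},{"jaw":0,"x":-0.004,"y":0,"z":0,"roll":0},{"jaw":0,"x":0,"y":0,"z":0,"roll":0}]'; python3 -m inch '[{"jaw":0,"x":-0.004,"y":0,"z":0,"roll":0},{"jaw":0,"x":-0.004,"y":0,"z":0,"roll":0},{"jaw":0,"x":0,"y":0,"z":0,"roll":0}]';python3 -m inch '[{"jaw":0,"x":-0.004,"y":0,"z":0,"roll":0},{"jaw":0,"x":-0.004,"y":0,"z":0,"roll":0},{"jaw":0,"x":0,"y":0,"z":0,"roll":0}]'
```

```text
time_s: 26.72
position: [0.4332, -0.105, 0.0968]
ee_rot: [[-0.995, 0.102, 0.0], [0.102, 0.995, -0.0], [-0.0, 0.0, -1.0]]
contact_force: [-0.9, -0.3, -0.9]
opening: 0.028
time_s: 27.1
position: [0.4412, -0.1059, 0.0968]
ee_rot: [[-0.995, 0.102, 0.0], [0.102, 0.995, -0.0], [-0.0, -0.0, -1.0]]
contact_force: [0.3, -0.9, 0.1]
opening: 0.0278
time_s: 27.48
position: [0.4489, -0.1062, 0.0965]
ee_rot: [[-0.995, 0.102, -0.0], [0.102, 0.995, 0.001], [0.001, 0.001, -1.0]]
contact_force: [-0.4, 2.8, -0.5]
opening: 0.0277
```

The bent leg is beginning to ride the nose (Fy 2.8 N), with about 39 mm still to go.

```bash
python3 -m inch '[{"jaw":0,"x":-0.004,"y":0,"z":0,"roll":0},{"jaw":0,"x":-0.004,"y":0,"z":0,"roll":0},{"jaw":0,"x":0,"y":0,"z":0,"roll":0}]'; python3 -m inch '[{"jaw":0,"x":-0.004,"y":0,"z":0,"roll":0},{"jaw":0,"x":-0.004,"y":0,"z":0,"roll":0},{"jaw":0,"x":0,"y":0,"z":0,"roll":0}]';python3 -m inch '[{"jaw":0,"x":-0.004,"y":0,"z":0,"roll":0},{"jaw":0,"x":-0.004,"y":0,"z":0,"roll":0},{"jaw":0,"x":0,"y":0,"z":0,"roll":0}]'
```

```text
time_s: 27.85
position: [0.4567, -0.1069, 0.0964]
ee_rot: [[-0.995, 0.102, -0.001], [0.102, 0.995, 0.001], [0.001, 0.001, -1.0]]
contact_force: [-2.1, 5.0, -0.9]
opening: 0.0278
time_s: 28.22
position: [0.4655, -0.1079, 0.0969]
ee_rot: [[-0.995, 0.102, 0.001], [0.102, 0.995, 0.001], [-0.001, 0.001, -1.0]]
contact_force: [1.1, 4.7, -2.1]
opening: 0.0278
time_s: 28.6
position: [0.4742, -0.1088, 0.0973]
ee_rot: [[-0.995, 0.102, 0.003], [0.102, 0.995, 0.0], [-0.003, 0.0, -1.0]]
contact_force: [4.1, 4.5, -1.6]
opening: 0.0273
```

The pull is now forward (+4 N): the narrowest point of the bent leg has passed the nose. About 13 mm remain.

```bash
python3 -m inch '[{"jaw":0,"x":-0.004,"y":0,"z":0,"roll":0},{"jaw":0,"x":-0.004,"y":0,"z":0,"roll":0},{"jaw":0,"x":0,"y":0,"z":0,"roll":0}]'; python3 -m inch '[{"jaw":0,"x":-0.003,"y":0,"z":0,"roll":0},{"jaw":0,"x":-0.002,"y":0,"z":0,"roll":0},{"jaw":0,"x":0,"y":0,"z":0,"roll":0}]'; python3 -c "
from h import *
s=manip.get_state();p=s['position'];print((.5502-p[0])*.995+(-.127-p[1])*-.102)
im,d=manip.get_image('scene'); cv2.imwrite('pics/s10.png',cv2.resize(im[180:330,250:430],None,fx=4,fy=4))"
```

```text
time_s: 28.98
position: [0.482, -0.1103, 0.0973]
ee_rot: [[-0.995, 0.103, 0.002], [0.103, 0.995, -0.001], [-0.002, -0.001, -1.0]]
contact_force: [4.5, 2.4, -1.2]
opening: 0.0282
time_s: 29.35
position: [0.4848, -0.1102, 0.0961]
ee_rot: [[-0.995, 0.103, -0.002], [0.103, 0.995, 0.001], [0.002, 0.0, -1.0]]
contact_force: [-2.0, 3.9, -0.1]
opening: 0.0277
0.06676422524333472
```

View pics/s10.png

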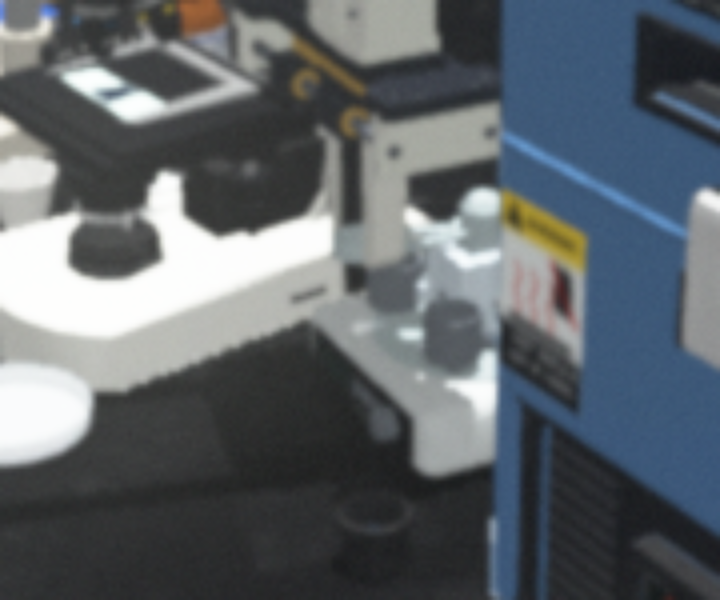

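The view shows the finger at (385,220) next to the spindle with the clip leg going into the nose at (450,235). Fx swung from +4.5 to −2 N, so the clip has passed its snap point. I'll release and lift off.

```bash
python3 -m inch '[{"jaw":0.45,"x":0,"y":0,"z":0,"roll":0},{"jaw":0.45,"x":0,"y":0,"z":0,"roll":0},{"jaw":0.45,"x":0,"y":0,"z":0,"roll":0},{"jaw":0.45,"x":0,"y":0,"z":0,"roll":0},{"jaw":0.45,"x":0,"y":0,"z":-0.01,"roll":0},{"jaw":0.45,"x":0,"y":0,"z":-0.02,"roll":0},{"jaw":0.45,"x":0,"y":0,"z":-0.03,"roll":0},{"jaw":0.45,"x":0,"y":0,"z":-0.03,"roll":0},{"jaw":0.45,"x":0.02,"y":-0.005,"z":-0.02,"roll":0},{"jaw":0.45,"x":0.04,"y":-0.01,"z":0,"roll":0}]'
python3 -m inch '[{"jaw":0.45,"x":0.05,"y":-0.015,"z":0,"roll":0},{"jaw":0.45,"x":0.05,"y":-0.04,"z":0,"roll":0},{"jaw":0.45,"x":0.02,"y":-0.05,"z":0,"roll":0},{"jaw":0.45,"x":0,"y":-0.05,"z":0,"roll":0},{"jaw":0.45,"x":0,"y":-0.05,"z":0,"roll":0},{"jaw":0.45,"x":0,"y":-0.04,"z":0,"roll":0},{"jaw":0.45,"x":0,"y":-0.01,"z":0,"roll":0},{"jaw":0.45,"x":0,"y":0,"z":0,"roll":0}]'
python3 - <<'E'
from h import *
im,d=manip.get_image("top"); np.save("t11.npy",d)
a=cv2.resize(im[150:270,290:410],None,fx=5,fy=5); cv2.imwrite("pics/t11.png",a); cv2.imwrite("pics/t11f.png",im)
im,d=manip.get_image("scene"); cv2.imwrite("pics/s11.png",im)
E
```

```text
time_s: 30.65
position: [0.4256, -0.1197, 0.2098]
ee_rot: [[-0.995, 0.102, 0.004], [0.101, 0.995, -0.002], [-0.004, -0.001, -1.0]]
contact_force: [-0.6, -0.1, 0.5]
opening: 0.0422
time_s: 31.65
position: [0.2801, -0.3596, 0.207]
ee_rot: [[-0.995, 0.103, -0.0], [0.103, 0.995, 0.0], [0.0, 0.0, -1.0]]
contact_force: [0.6, -0.1, 0.9]
opening: 0.0421
```

The viewer limit is reached, so I'll check numerically: the clip's points relative to the nose, the hub height and the bystanders.

```bash
python3 - <<'E'
from h import *
im=cv2.imread("pics/t11f.png"); d=np.load("t11.npy"); P=cloud("top",d); Z=P[...,2]
ax=np.array([.5495,-.1258]); c=np.radians(-6.1); ex=np.array([np.cos(c),np.sin(c)]); ey=np.array([-ex[1],ex[0]])
v,u=np.mgrid[:480,:640]; X=plane("top",np.c_[u.ravel(),v.ravel()],.111)[:,:2]-ax
a=(X@ex).reshape(480,640)*1000; b=(X@ey).reshape(480,640)*1000
print("clip x = a+64, clip y = b ; map of height(mm) rows a, cols b")
r=(abs(a)<100)&(abs(b)<40)
bb=np.arange(-20,36,4)
print("      ",*[f"{k:4d}" for k in bb])
for k in range(64,-100,-6):
    row=[]
    for j in bb:
        q=r&(abs(a-k)<3)&(abs(b-j)<2); row.append(f"{np.max(Z[q])*1000:4.0f}" if q.any() else "   .")
    print(f"{k:5d} ",*row)
h=(np.hypot(a,b)>14)&(np.hypot(a,b)<24)&(abs(Z-.102)<.006); print("hub top z",np.median(Z[h]),h.sum())
o=cv2.imread("pics/top0.png")
for n,(x,y) in dict(loupe=(389,266),vial=(476,271),beaker=(182,186),cruc=(177,260),vialL=(187,298)).items():
    print(n,cv2.absdiff(o,im)[y-14:y+14,x-14:x+14].max(2).mean().round(1))
E
```

```text
clip x = a+64, clip y = b ; map of height(mm) rows a, cols b
        -20  -16  -12   -8   -4    0    4    8   12   16   20   24   28   32
   64     3    2    3    3    3    5    2    5    3    6    6    5    4    1
   58    51   50   51   48   51   46   47   46   51   48   49   49   51   50
   52    52   52   52   52   53  118  123   51   50   50   51   50   49   53
   46    54   52   53   54   54  121  123   55   53   55  115  114   81   85
   40    88   55   54   53   51  121  122   54   51  114  119  119   84   73
   34    87   53   53   55   53  118  120   53  116  117  117   84   63   60
   28    86   84   53   57   55  120  116   52  120  117   87   72   62   63
   22   108   99  102  106  103  118  119  118  120  102  106  101   64   61
   16   105  108  107  127  132  131  126  115  116  104  108  104   86   85
   10   105  106  126  131  131  135  133  130  127  114  106  104   74   74
    4   104  109  129  132  132  133  132  132  131  114  106  108   57   53
   -2   104  106  128  130  134  131  132  131  129  114  112  103   58   52
   -8   103  105  113  128  132  133  
[... 576 characters left out ...]
4
  -56    59   53 1237   55  113  118   56   55   52  104  112   54   86   87
  -62    54   54   53 1237  117  114   54   53   54  101  111  103   52   53
  -68    50   52   50   54  116  113   51   55   52  102  108  107   52   53
  -74    49   51   50   49  113  111   52   51   50  104  109  108   52   50
  -80    50   48   46   45  110  111  108  106  105  108  108   49   52   45
  -86    36   37   36   30   44  107  108  111  107  109  107   36   38   34
  -92     5    5    5    4    5    2    3    3    4    3    3    4    5    5
  -98     4    2    1    6    3    3    4    3   -0    2    4    6    7    5
hub top z 0.10316494923207767 157
loupe 1.3
vial 1.5
beaker 1.2
cruc 1.1
vialL 1.2
```

All checks agree. The straight leg runs right through, with its tip at a≈+53 mm and the eye's far end at −88 mm. That matches the spindle axis at clip x≈64. The bent leg bows round the nose at b≈16 and closes in again at b≈8–12 behind it.

```bash
python3 -c "
from h import *
s=manip.get_state(); print(s['time_s'],s['contact_force']); print(manip.job_done())"
```

```text
31.75 [ 0.23478746  1.01727198 -0.99163362]
the job is handed in; nothing more can be done
None
```

The carousel is seated on the square drive and the R-clip is pushed through the cross-hole and snapped round the spindle. I let go, backed the arm clear and handed the job in at 31.75 s.

**Last checks:**
- **Seat:** the hub top reads 103 mm against an expected 102 mm (the top camera reads about 1 mm high). The downward force also reversed on the last millimetre.
- **Clip:** the tip is about 53 mm beyond the spindle axis and the far end of the eye 88 mm before it, which is the home position. The bent leg closes in again behind the nose, and the push force reversed as it passed.
- **Bystanders:** the five spots I took for the bystanders look unchanged in the top view. I identified the beaker, the crucible and one vial only by eye.

**What disagreed or went wrong:**
- **Gripper height:** the fingertips sat about 10–16 mm above the reported TCP, instead of 22 mm below it as stated. The first two tries at the hub therefore closed above it and missed. I used measured heights after that.
- **Bench contact:** the fingertips pressed the bench with about 34 N while I gripped the clip.
- **Picture limit:** I had used all 12 views by the end, so the final check was from depth and image numbers only.

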